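Set both propagator roof vents to half

ROBOT

A 6-joint arm with a two-finger parallel gripper is mounted at the origin on the work surface. World frame = base frame: x ahead of the robot, y to its left, z up, the work surface at z = 0. Lengths are in m, angles in rad, forces in N, time in s.
With the tool pointing down it reaches from about 0.35 to 0.775 m from the base axis. Payload 7.3 kg.
Tool frame: the origin (TCP) lies at the centre of the arm's flange, where the gripper is bolted on; the fingertips stand 178 mm ahead of it and the grasp point (between the pads) lies 159 mm ahead of it; z points along the fingers, y is the line along which they close (so a half turn about z gives the same grasp; the last joint's range is limited). The gripper opens to 92 mm and grips with 3 to 60 N. Pads are 19 mm wide; open, the fingers measure 130 mm over their backs; the gripper's body (75 mm by 190 mm) begins 47 mm behind the grasp point.
Start: joints at [-1.335, 0.342, 1.524, -0, 1.275, -0.146], TCP at [0.196, -0.487, 0.405] pointing down, gripper open.
Joint ranges: [-2.53, 2.53], [-0.77, 2.02], [0.04, 2.7], [-1, 4.14], [0.28, 2.66], [-3.11, 3.11]. Speed limits (rad/s): [2.57, 2.57, 3.14, 3.14, 3.14, 3.14].

INTERFACE

Orientations are given as [roll, pitch, yaw] about the fixed x, y, z axes, in that order (R = Rz(yaw) Ry(pitch) Rx(roll)).
In Python, from cell import telemetry, vision, ticket gives the robot as it stands.
- The arm moves only by the shell command python3 -m crank 'ROWS' [FORCE]. ROWS is JSON, a list of rows, each a list of 5 numbers: the gripper command: -1 is shut, 1 is fully open, values between are in proportion, then the shift along the tool's x, y, z in mm, then the turn about the tool's z in rad. In form: [[fingers, dx, dy, dz, roll], ...]. A call has 1 to 12 rows; each row is the pose to reach, as a shift and turn from the pose commanded when the call began, along the tool's axes at that moment; what a row does not reach only later rows make up. A row lasts 1/12 s, in which the tool goes at most 41.7 mm and 7.16 degrees, less where a joint would pass 70% of its speed; a pose out of reach is approached as far as the arm can. A call with a gripper value outside its range is refused whole. The fingers move at their own pace and stop on an object; FORCE is the grip in N (left out, the last holds). Time passes only in rows, so rows that repeat a pose let the fingers close. It gives the time, the measured TCP pose, the force, the opening and the grip force at its end, in the units of the state.
- telemetry.observe(): the state, without advancing time (a new reading comes with each control period).
- vision.read_camera(name): name is "side" or "top"; returns (picture, depth): 400x640x3 uint8, red, green, blue; 400x640 float32, m along the optical axis (not along the pixel's ray), 0 where there is no reading.
- vision.get_calibration(name): a dict with "camera_matrix" (3x3 intrinsics, pixels), "dist" ([k1, k2, p1, p2, k3] as OpenCV has them; the pictures are not rectified), "rvec" (rotation vector, rad) and "tvec" (3), from world to camera coordinates, as OpenCV has them. Camera axes: x right, y down, z forward; pixel columns grow to the right and rows downward; lengths in m; the calibration is good to about 2 mm. A picture is of the moment at which its call begins. get_calibration takes no time and is no camera call.
- ticket.hand_in(): hands the job in; it is judged then, once.
The state is a dict: "time": time; "qpos": joint angles; "qvel": joint speeds; "joint_efforts": joint torques, N m; "tool_pos": TCP position; "tool_rot": TCP orientation; "contact_force": force on the tool from outside, world axes, zero at the start; "torque": the same for the moment, N m; "opening": finger opening in m; "grip_force": force on a finger pad.
Only numpy, scipy, OpenCV 4.12 (cv2) and the standard library are available. Lean on these libraries where they do the work, as an engineer would, in place of code of your own. Each camera call takes 0.05 s, during which the arm holds its last target. There are 200 camera calls.

TASK

The dahlia cuttings in the propagator need hardening off, but one of its two roof vents was left about shut and the other about wide open. Set both vents half open, four of the eight slots bare in each: the white shutters are flush, have no handle and slide under light fingertip pressure. Do not lean hard on the thin clear roof, and do not knock over or shove aside the things standing around.

Things in the scene. Friction and masses are not known exactly. Their poses are not given: they have to be found in the camera images.
- propagator: cutting propagator, fixed on the bench, turned by up to 0.4 rad: black tray 380 mm long (its y) x 240 mm wide (its x) x 60 mm high under a clear dome with sloping walls. Origin: centre of the underside; z up. Two vents lie end to end on the flat roof along y; each has a grey frame 150 mm (y) x 60 mm (x), 2.5 mm high, round the track of a white shutter. Do not exceed 45 N on the roof.
- roof_mid (a point): middle of the dome's flat clear roof (320 mm along y, 180 mm along x), on its upper face, 175 mm above the table; axes as the propagator's. The vents are centred 79 mm to either side in y. The thin roof is springy: after the first 2 N it gives about 1 mm per 3 N, at most 8 mm, and springs back. Pressing with 6 to 12 N gives ample grip on a shutter.
- vent_left (a joint): travel of the left (+y end) shutter, m: 0 = shut, its eight dark slots covered; 0.06 = wide open, all bare; 0.03 = half open, four bare. Grows as the shutter slides to the propagator's +y, outwards; the slots lie in the half of the track nearer the roof's middle. Starts at 0 to 0.014; stays where left; takes about 1.5 to 2 N to slide.
- vent_left_top (a point): centre of the top face of the left shutter, moving with it: flat white plastic plate, 44 mm across its track (propagator x), 76 mm along it (y), 2 mm thick, fine grip ribs at its middle, no knob. Its top is flush with the frame round it, about 178 mm above the table. Axes as the propagator's.
- vent_right (a joint): travel of the right (-y end) shutter, m: 0 = shut, its eight dark slots covered; 0.06 = wide open, all bare; 0.03 = half open, four bare. Grows as the shutter slides to the propagator's -y, outwards; the slots lie in the half of the track nearer the roof's middle. Starts at 0.046 to 0.06; stays where left; takes about 1.5 to 2 N to slide.
- vent_right_top (a point): centre of the top face of the right shutter, moving with it: flat white plastic plate, 44 mm across its track (propagator x), 76 mm along it (y), 2 mm thick, fine grip ribs at its middle, no knob. Its top is flush with the frame round it, about 178 mm above the table. Axes as the propagator's.
- mister: bystander: spray bottle 72 mm in diameter and 192 mm tall with a black trigger head, standing beyond the propagator's left (+y) end. Origin: centre of its foot; z up.
- pot: bystander: terracotta pot 96 mm across the rim and 88 mm tall, standing on the far (+x) side. Origin: centre of its foot; z up.
- reel: bystander: grey reel of florist's wire 72 mm in diameter and 41 mm tall, standing on the far (+x) side. Origin: centre of its underside; z up.
- snips: bystander: orange-handled snips 175 mm long and 12 mm high lying beyond the right (-y) end. Origin: near the pivot, on the table; x towards the blades, z up.

How it is judged:
By the outcome, as a careful person would: the job done as asked, in the order asked, and still so for the second after the job is handed in, with the robot touching nothing.
It also fails if it takes over 38 s, if anything falls off the work surface, if the arm or the gripper's body presses on something with over 40 N, if the wrist force passes 120 N, or if a joint passes its speed limit or range.

## Working session

There is one attempt and no reset: what is moved stays moved. The work goes in short steps, Python scripts to look and compute and a shell command to move; the robot and the scene stay as the last step left them, time stands still between calls to the robot, and variables do not carry over. Pictures are saved under pics/ and viewed, at most 10 in all, crops included, and the job is handed in when it is done.

```bash
mkdir -p pics
python3 - <<'E'
from cell import telemetry, vision
import cv2,numpy as np
for n in("top","side"):
    p,d=vision.read_camera(n); np.savez(f"/tmp/{n}0.npz",p=p,d=d)
    cv2.imwrite(f"pics/{n}0.png",p[:,:,::-1])
    c=vision.get_calibration(n);print(n,{k:np.round(v,4).tolist() for k,v in c.items()})
print(telemetry.observe())
E
```

```text
top {'camera_matrix': [[361.7126, 0.0, 320.2268], [0.0, 361.7126, 190.3416], [0.0, 0.0, 1.0]], 'dist': [-0.0308, 0.0, 0.0, 0.0, 0.0], 'rvec': [2.2061, -2.1657, 0.1078], 'tvec': [0.0038, 0.6413, 1.0057]}
side {'camera_matrix': [[462.9459, 0.0, 318.946], [0.0, 462.9459, 199.115], [0.0, 0.0, 1.0]], 'dist': [-0.0737, 0.0, 0.0, 0.0, 0.0], 'rvec': [0.9641, -2.5996, 0.9323], 'tvec': [0.4949, 0.3761, 1.0868]}
{'time': 0.1, 'qpos': array([-1.33500506e+00,  3.42654714e-01,  1.52488061e+00, -1.44910125e-06,
        1.27538948e+00, -1.45974667e-01]), 'qvel': array([ 0.00071448, -0.00128345, -0.00144959,  0.00077954, -0.00201236,
        0.00219674]), 'joint_efforts': array([ 1.56935519e-03, -4.32004344e+01, -2.44693798e+01,  7.19295605e-02,
        5.25985903e-02, -5.16290925e-05]), 'tool_pos': array([ 0.19560161, -0.48708653,  0.4041277 ]), 'tool_rot': array([-3.14027447e+00, -1.92399415e-04,  3.81766227e-01]), 'contact_force': array([ 0.68202153,  0.10067315, -0.40174674]), 'torque': array([ 0.03108768,  0.01501265, -0.0326837 ]), 'grip_force': 0.0, 'opening': 0.09133950345390013}
```

View pics/top0.png

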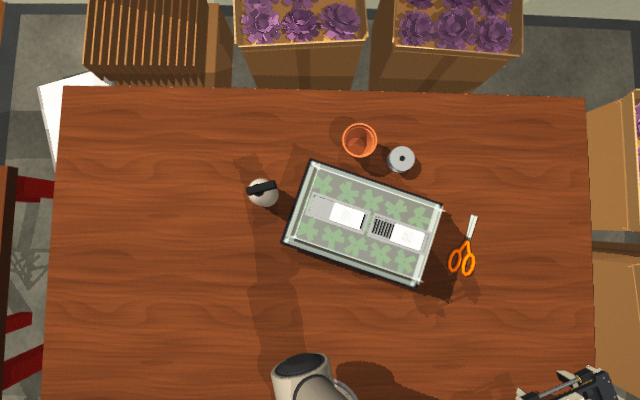

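View pics/side0.png

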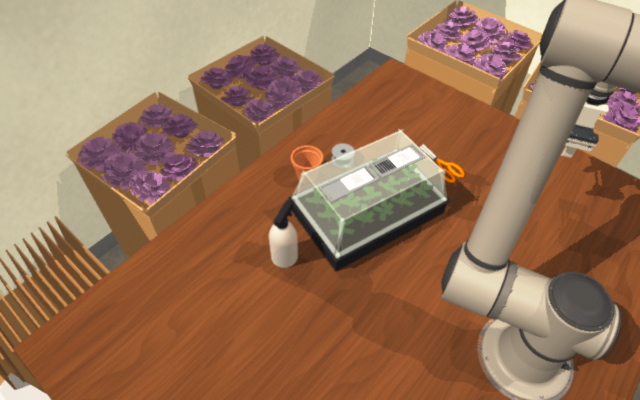

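The top view shows the propagator turned, with its vents running from about (308,205) to (424,238). The left shutter is at (347,216), nearly shut; the right shutter is at (408,236), with its slots bare at (382,228). I'll enlarge this.

Run:
```python
import cv2,numpy as np
p=np.load("/tmp/top0.npz")['p'][:,:,::-1]
cv2.imwrite("pics/crop0.png",cv2.resize(p[185:260,300:430],None,fx=6,fy=6,interpolation=cv2.INTER_CUBIC))
p=np.load("/tmp/side0.npz")['p'][:,:,::-1]
cv2.imwrite("pics/crops0.png",cv2.resize(p[120:220,310:440],None,fx=6,fy=6,interpolation=cv2.INTER_CUBIC))
```

```text
(no output)
```

View pics/crop0.png

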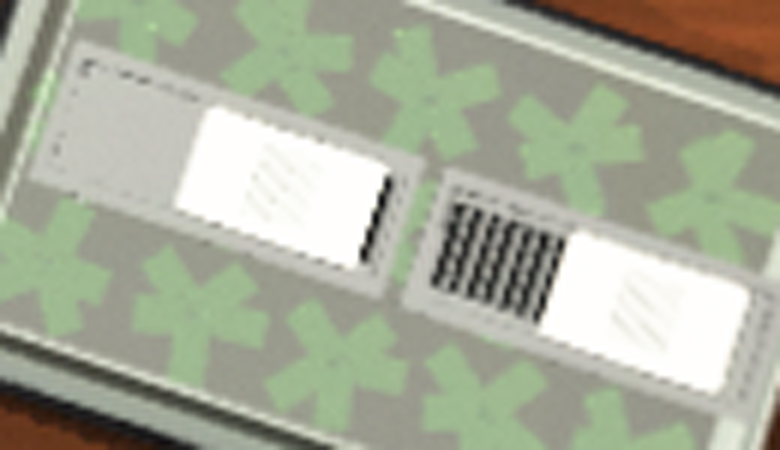

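View pics/crops0.png

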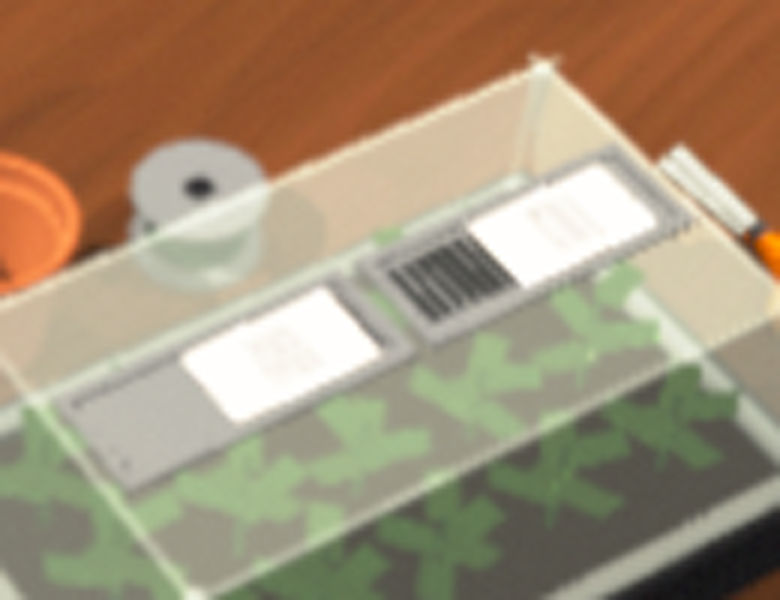

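```bash
cat > h.py <<'E'
import cv2,numpy as np
from cell import vision
def world(n,uv,z):
    c=vision.get_calibration(n);K=np.array(c["camera_matrix"])
    R=cv2.Rodrigues(np.array(c["rvec"]))[0];t=np.array(c["tvec"]).ravel()
    q=cv2.undistortPoints(np.array(uv,float).reshape(-1,1,2),K,np.array(c["dist"])).reshape(-1,2)
    r=np.c_[q,np.ones(len(q))]@R; o=-R.T@t
    return o+r*((z-o[2])/r[:,2])[:,None]
def uncrop(uv,off,s=6): return (np.array(uv,float)+.5)/s-.5+np.array(off)
E
python3 - <<'E'
from h import *
from scipy.optimize import least_squares
F=np.array([[30,75],[30,-75],[-30,-75],[-30,75]])  # TL TR BR BL in (x,y)
M=np.vstack([F+[0,79],F+[0,-79]])
S=np.array([[22,38],[22,-38],[-22,-38],[-22,38]])
data={"top":([(80,42),(425,160),(385,298),(32,182),(443,168),(795,285),(745,418),(403,305)],
 [(210,105),(392,172),(355,268),(175,207)],[(570,230),(750,290),(715,392),(540,325)],(300,185)),
"side":([(55,403),(340,277),(412,350),(128,490),(365,265),(610,150),(693,222),(432,345)],
 [(183,355),(322,287),(380,352),(238,423)],[(468,225),(605,162),(660,215),(518,285)],(310,120))}
for n,(f,l,r,off) in data.items():
    P=world(n,uncrop(f,off),.1775)[:,:2]*1000
    tf=lambda p,m:m@np.array([[np.cos(p[2]),np.sin(p[2])],[-np.sin(p[2]),np.cos(p[2])]])+p[:2]
    s=least_squares(lambda p:(tf(p,M)-P).ravel(),[600,0,0],loss='soft_l1')
    p=s.x;print(n,p.round(3),"rms",np.abs(tf(p,M)-P).mean().round(2))
    for k in(l,r):
        W=world(n,uncrop(k,off),.1775)[:,:2]*1000
        c,si=np.cos(p[2]),np.sin(p[2]);L=(W-p[:2])@np.array([[c,-si],[si,c]])
        print(" shutter local",L.round(1).tolist(),L.mean(0).round(1),"world",W.mean(0).round(1))
p,d=[np.load("/tmp/top0.npz")[k] for k in 'pd']
print(d[200:245:8,300:430:13].round(3))
E
```

```text
top [ 5.50430e+02 -1.00881e+02 -3.06000e-01] rms 1.14
 shutter local [[22.7, 94.5], [20.4, 16.1], [-21.1, 18.3], [-20.9, 94.9]] [ 0.3 56. ] world [567.5 -47.6]
 shutter local [[21.1, -59.7], [21.3, -136.7], [-22.3, -135.3], [-19.1, -59.8]] [  0.2 -97.9] world [ 521.2 -194.3]
side [ 5.48605e+02 -9.98100e+01 -3.16000e-01] rms 2.38
 shutter local [[22.3, 91.7], [24.6, 16.9], [-19.8, 17.3], [-21.7, 92.8]] [ 1.4 54.7] world [566.9 -48.3]
 shutter local [[22.3, -62.0], [22.5, -141.5], [-17.2, -141.6], [-18.8, -58.8]] [   2.2 -101. ] world [ 519.4 -196.5]
[[0.964 0.881 0.883 0.885 0.883 0.884 0.881 0.881 0.885 0.902]
 [0.924 0.878 0.877 0.877 0.877 0.881 0.882 0.88  0.883 0.88 ]
 [0.887 0.875 0.878 0.874 0.879 0.879 0.878 0.879 0.881 0.883]
 [0.875 0.877 0.876 0.875 0.873 0.874 0.876 0.879 0.874 0.878]
 [0.872 0.876 0.877 0.876 0.873 0.878 0.877 0.877 0.874 0.877]
 [0.874 0.871 0.871 0.871 0.873 0.874 0.876 0.872 0.873 0.876]]
```

The frames fit well. The propagator's centre is about (550,-101) mm at yaw -0.306. The left shutter is about 6.5 mm open and needs +23 mm; the right is about 49 mm open and needs 19 mm inward. I'll move above the right shutter first, with the fingers shut and the tool aligned with the propagator.

```bash
python3 -m crank '[[-1,10,-4,0,0.02],[-1,35,-13,0,0.08],[-1,75,-27,0,0.16],[-1,115,-42,0,0.24],[-1,153,-56,0,0.32],[-1,191,-70,0,0.40],[-1,230,-84,0,0.48],[-1,270,-98,0,0.56],[-1,308,-112,0,0.63],[-1,345,-126,0,0.67],[-1,383,-140,0,0.688],[-1,411,-150,0,0.688]]' 10; python3 -m crank '[[-1,0,0,0,0],[-1,0,0,0,0],[-1,0,0,0,0]]'
```

```text
time: 1.1
tool_pos: [0.5229, -0.1923, 0.4043]
tool_rot: [-3.141, 0.0, -0.306]
contact_force: [-0.1, -0.2, -0.8]
opening: 0.0167
grip_force: 0.0
time: 1.35
tool_pos: [0.5209, -0.195, 0.4042]
tool_rot: [3.141, 0.001, -0.306]
contact_force: [-0.5, -0.6, -1.2]
opening: 0.0009
grip_force: 0.0
```

```bash
python3 -m crank '[[-1,0,0,10,0],[-1,0,0,20,0],[-1,0,0,30,0],[-1,0,0,38,0],[-1,0,0,43,0],[-1,0,0,45,0],[-1,0,0,46,0],[-1,0,0,46,0],[-1,0,0,46,0]]'; python3 -m crank '[[-1,0,0,0.5,0],[-1,0,0,1,0],[-1,0,0,1.5,0],[-1,0,0,2,0],[-1,0,0,2,0],[-1,0,0,2,0]]'
```

```text
time: 2.1
tool_pos: [0.5213, -0.1949, 0.3591]
tool_rot: [3.141, -0.001, -0.306]
contact_force: [-0.6, 0.7, 0.2]
opening: 0.0003
grip_force: 0.0
time: 2.6
tool_pos: [0.5211, -0.1949, 0.3567]
tool_rot: [3.141, -0.0, -0.306]
contact_force: [-0.6, 0.5, 0.4]
opening: 0.0008
grip_force: 0.0
```

```bash
python3 -m crank '[[-1,0,0,0.5,0],[-1,0,0,1,0],[-1,0,0,1.5,0],[-1,0,0,2,0],[-1,0,0,2,0],[-1,0,0,2,0]]';python3 -m crank '[[-1,0,0,0.5,0],[-1,0,0,1,0],[-1,0,0,1,0],[-1,0,0,1,0]]'
```

```text
time: 3.1
tool_pos: [0.5211, -0.1949, 0.3551]
tool_rot: [3.141, -0.0, -0.306]
contact_force: [-2.7, 0.3, 3.7]
opening: 0.0005
grip_force: 1.9
time: 3.43
tool_pos: [0.5211, -0.1948, 0.3542]
tool_rot: [3.141, -0.001, -0.306]
contact_force: [-2.5, 0.6, 6.8]
opening: 0.0005
grip_force: 3.1
```

```bash
python3 -m crank '[[-1,0,0,0.8,0],[-1,0,0,0.8,0],[-1,0,-1,0.8,0],[-1,0,-3,0.8,0],[-1,0,-6,0.8,0],[-1,0,-9,0.8,0],[-1,0,-12,0.8,0],[-1,0,-15,0.8,0],[-1,0,-17,0.8,0],[-1,0,-18.5,0.8,0],[-1,0,-19,0.8,0],[-1,0,-19,0.8,0]]';python3 -m crank '[[-1,0,0,0,0],[-1,0,0,-3,0],[-1,0,0,-10,0],[-1,0,0,-30,0],[-1,0,0,-45,0]]'
```

```text
time: 4.43
tool_pos: [0.5269, -0.1768, 0.3537]
tool_rot: [3.141, -0.001, -0.306]
contact_force: [-2.0, -0.2, 7.9]
opening: 0.0006
grip_force: 3.9
time: 4.85
tool_pos: [0.5269, -0.1767, 0.3985]
tool_rot: [-3.141, 0.001, -0.306]
contact_force: [0.8, 0.0, 0.8]
opening: 0.0005
grip_force: 0.0
```

```bash
python3 -m crank '[[-1,0,-10,0,0],[-1,0,-40,0,0],[-1,0,-75,0,0],[-1,0,-105,0,0],[-1,0,-125,0,0],[-1,0,-135,0,0],[-1,0,-135,0,0],[-1,0,-135,20,0],[-1,0,-135,35,0],[-1,0,-135,41,0],[-1,0,-135,42,0],[-1,0,-135,42,0]]';python3 -m crank '[[-1,0,0,0.5,0],[-1,0,0,1,0],[-1,0,0,1.5,0],[-1,0,0,2,0],[-1,0,0,2,0]]'
```

```text
time: 5.85
tool_pos: [0.5674, -0.0488, 0.3561]
tool_rot: [3.141, 0.0, -0.307]
contact_force: [0.6, -0.7, 0.1]
opening: 0.0004
grip_force: 0.0
time: 6.27
tool_pos: [0.5678, -0.0483, 0.3547]
tool_rot: [3.141, -0.002, -0.306]
contact_force: [-0.4, -0.3, 4.3]
opening: 0.0006
grip_force: 2.4
```

```bash
python3 -m crank '[[-1,0,0,1,0],[-1,0,0,1.5,0],[-1,0,0,1.5,0],[-1,0,-1,1.5,0],[-1,0,-4,1.5,0],[-1,0,-8,1.5,0],[-1,0,-12,1.5,0],[-1,0,-16,1.5,0],[-1,0,-19,1.5,0],[-1,0,-22,1.5,0],[-1,0,-23,1.5,0],[-1,0,-23,1.5,0]]';python3 -m crank '[[-1,0,0,0,0],[-1,0,0,-3,0],[-1,0,0,-20,0],[-1,0,0,-50,0],[-1,0,0,-70,0]]'; python3 -m crank '[[-1,0,30,0,0],[-1,0,70,0,0],[-1,0,110,0,0],[-1,0,150,0,0],[-1,0,190,0,0],[-1,0,230,0,0],[-1,0,270,0,0],[-1,0,310,0,0],[-1,0,345,0,0],[-1,0,350,0,0]]'
python3 - <<'E'
from h import *
p,d=vision.read_camera("top");np.savez("/tmp/top1.npz",p=p,d=d)
cv2.imwrite("pics/crop1.png",cv2.resize(p[185:260,300:430,::-1],None,fx=6,fy=6,interpolation=cv2.INTER_CUBIC))
E
```

```text
time: 7.27
tool_pos: [0.5749, -0.0258, 0.3537]
tool_rot: [-3.141, -0.003, -0.306]
contact_force: [0.3, 0.3, 7.8]
opening: 0.0003
grip_force: 3.9
time: 7.68
tool_pos: [0.5745, -0.0259, 0.4237]
tool_rot: [-3.141, 0.0, -0.306]
contact_force: [1.6, -0.6, 0.1]
opening: 0.0007
grip_force: 0.0
time: 8.52
tool_pos: [0.4669, -0.3646, 0.4215]
tool_rot: [3.14, 0.001, -0.311]
contact_force: [-0.8, 0.4, 0.1]
opening: 0.0003
grip_force: 0.0
```

View pics/crop1.png

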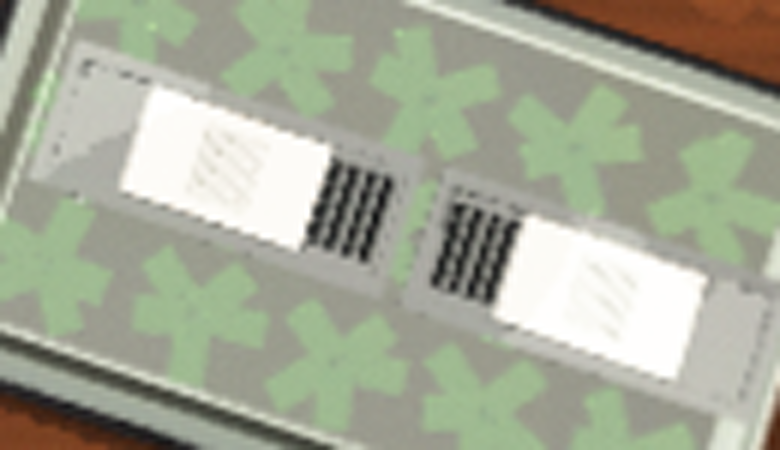

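Both vents now look about half open, with four dark slots each. I'll measure the edges at sub-pixel level, before against after.

Run:
```python
from h import *
c=vision.get_calibration("top")
a=-.306;y=np.arange(-165,166,.5);x=np.arange(-17,18,1.)
Y,X=np.meshgrid(y,x)
W=np.stack([550.4+X*np.cos(a)-Y*np.sin(a),-100.9+X*np.sin(a)+Y*np.cos(a),0*X+177.5],-1).reshape(-1,3)/1000
uv=cv2.projectPoints(W,*[np.array(c[k],float) for k in("rvec","tvec","camera_matrix","dist")])[0].reshape(*X.shape,2).astype(np.float32)
for k in(0,1):
    p=np.load(f"/tmp/top{k}.npz")['p'];g=cv2.remap(p.min(2).astype(np.float32),uv[...,0],uv[...,1],cv2.INTER_LINEAR)
    m=np.median(g,0);s=225
    e=[(round(float(y[i]+.5*(s-m[i])/(m[i+1]-m[i])),1),'+' if m[i+1]>m[i] else '-') for i in range(len(y)-1) if (m[i]-s)*(m[i+1]-s)<0]
    print(e); print(m[::6].astype(int).tolist())
```

```text
[(-136.2, '+'), (-61.1, '-'), (19.6, '+'), (95.4, '-')]
[24, 49, 157, 189, 176, 179, 166, 176, 182, 192, 241, 253, 253, 253, 253, 253, 253, 252, 248, 245, 246, 245, 245, 243, 243, 244, 244, 251, 253, 253, 253, 253, 253, 253, 251, 179, 83, 133, 64, 118, 93, 101, 126, 59, 127, 79, 118, 116, 71, 130, 64, 124, 181, 185, 156, 143, 150, 177, 181, 168, 94, 132, 249, 253, 253, 253, 253, 253, 253, 252, 248, 247, 248, 248, 245, 244, 244, 244, 247, 252, 253, 253, 253, 253, 253, 253, 250, 215, 189, 189, 189, 188, 189, 188, 188, 188, 189, 189, 189, 189, 188, 189, 189, 188, 185, 184, 184, 158, 173, 155, 108]
[(-118.0, '+'), (-41.8, '-'), (43.3, '+'), (118.3, '-')]
[25, 50, 159, 192, 178, 179, 165, 177, 183, 183, 183, 183, 183, 184, 184, 191, 238, 252, 253, 253, 253, 253, 253, 253, 248, 242, 241, 242, 244, 245, 245, 245, 246, 251, 252, 248, 246, 246, 246, 246, 246, 229, 129, 51, 107, 67, 100, 99, 60, 110, 56, 106, 157, 161, 144, 142, 147, 158, 159, 151, 82, 68, 108, 58, 123, 70, 87, 102, 63, 178, 244, 247, 247, 247, 247, 247, 247, 244, 236, 236, 236, 234, 234, 233, 232, 232, 235, 245, 247, 247, 247, 247, 247, 247, 242, 193, 166, 177, 186, 187, 189, 189, 189, 189, 186, 185, 185, 159, 173, 156, 108]
```

Both shutters are within about 1.5 mm of half open, the arm is clear, and the roof was never pressed with more than about 8 N in any reading.

```bash
python3 -c "
from cell import ticket
print(ticket.hand_in())"
```

```text
the job is handed in; nothing more can be done
None
```

Both vents are set half open with four slots bare in each, measured in the final picture to within about 1.5 mm. The job was handed in at about 9 s; the highest roof force read was about 8 N, and nothing else should have been touched (the mister, pot, reel and snips were not re-checked by camera).

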